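# Draw out the telescopic brush and hold it ready

### The arm

A 6-joint arm with a two-finger parallel gripper is mounted at the origin on the work surface. World frame = base frame: x ahead of the robot, y to its left, z up, the work surface at z = 0. Lengths are in m, angles in rad, forces in N, time in s.
With the tool pointing down it reaches from about 0.375 to 0.9 m from the base axis. Payload 3.1 kg.
Tool frame: the origin (TCP) lies at the very end of the fingers, on their centre line; the grasp point (between the pads) lies 19 mm behind it; z points along the fingers, y is the line along which they close (so a half turn about z gives the same grasp; the last joint's range is limited). The gripper opens to 87 mm and grips with 3 to 60 N. Pads are 19 mm wide; open, the fingers measure 117 mm over their backs; the gripper's body (75 mm by 190 mm) begins 51 mm behind the grasp point.
Start: joints at [-1.442, 0.527, 1.433, -0, 1.181, -0.178], TCP at [0.189, -0.596, 0.223] pointing down, gripper open.
Joint ranges: [-3.08, 3.08], [-0.75, 2.2], [0.22, 2.44], [-1.43, 4.57], [0, 2.65], [-2.85, 2.85]. Speed limits (rad/s): [2.79, 2.79, 3.14, 3.14, 3.14, 3.14].

### API

Orientations are given as [roll, pitch, yaw] about the fixed x, y, z axes, in that order (R = Rz(yaw) Ry(pitch) Rx(roll)).
In Python, from workcell import manip, optics gives the robot as it stands. The module is installed in compiled form; this text tells all that it offers.
- The arm moves only by the tool apply_moves, never from a script. Its argument "moves" is a list of rows, each a list of 2 entries, a list of its own where there are three numbers: the shift along the tool's x, y, z in m, then the turn about the tool's z in rad. A call has 1 to 8 rows; each row shifts and turns the commanded pose from where the row before left it, along the tool's axes as they then stand; what a row does not reach is not made up. A row lasts 1/8 s, in which the tool goes at most 62.5 mm and 10.7 degrees, less where a joint would pass 70% of its speed; a pose out of reach is approached as far as the arm can. A call with a gripper value outside its range is refused whole. "gripper" is the finger opening in m, from 0 to 0.087, set as the call begins (left out, the last holds). The fingers move at their own pace and stop on an object; "grip_force" is the grip in N (left out, the last holds). Time passes only in rows, so rows that do not move let the fingers close. It gives the time, the measured TCP pose, the force, the opening and the grip force at its end, in the units of the state.
- manip.read_state(): the state, without advancing time (a new reading comes with each control period).
- optics.capture(name): name is "scene" or "top" or "wrist"; returns the picture (400x640x3 uint8, blue, green, red); there is no depth.
- optics.calibration(name): a dict with "intrinsics" (3x3 intrinsics, pixels), "R" (3x3) and "t" (3): a world point X has camera coordinates R X + t; the wrist camera has in their place "tool_from_camera" (4x4, takes a point from camera to tool coordinates, whose origin is the TCP and whose axes are the flange's). Camera axes: x right, y down, z forward; pixel columns grow to the right and rows downward; lengths in m; the calibration is good to about 2 mm. A picture is of the moment at which its call begins: read the wrist's pose just before it. calibration takes no time and is no camera call.
- manip.sign_off(): hands the job in; it is judged then, once.
The state is a dict: "clock": time; "joints": joint angles; "joint_vel": joint speeds; "tau": joint torques, N m; "position": TCP position; "tool_rot": TCP orientation; "ft_force": force on the tool from outside, world axes, zero at the start; "wrist_torque": the same for the moment, N m; "width": finger opening in m; "grip_force": force on a finger pad.
Only numpy, scipy, OpenCV 4.12 (cv2) and the standard library are available. Lean on these libraries where they do the work, as an engineer would, in place of code of your own. Each camera call takes 0.05 s, during which the arm holds its last target. There are 200 camera calls.

### The job

Press down the red button on the telescopic brush that stands in the clear holder, then take the yellow ring and, with the brush still standing in the holder, pull it up past the first stop to the second, so that the handle is at its full length. Then lift the brush by the ring straight up out of the holder and finish holding it still, hanging upright and fully extended above the holder; do not let go. Leave the other things on the cabinet where they are.

Things in the scene. Friction and masses are not known exactly. Their poses are not given: they have to be found in the camera images.
- brush_holder: clear acrylic brush holder fixed on the cabinet top: an open square box 80 x 80 mm outside, 68 x 68 mm inside, on a 110 x 110 x 4 mm foot plate. Origin: centre of its underside. Its inner floor is 8 mm and its rim 45 mm above the origin. z up, x and y along its sides.
- brush: telescopic brush, about 0.5 kg, standing loose, upright, bristles down in the holder, x and y along the holder's (2 mm play, cannot turn). Origin: centre of the bristles' underside; z along the handle. Head 64 x 64 mm, 42 mm tall; white tube 26 mm thick; dark collar 36 x 36 mm at z = 112 to 130 mm with the red button on its +x side. A rod with a yellow ring on top slides up out of the collar.
- button_top (a point): centre of the red pad's upper face: flat, 28 mm (along brush x) by 26 mm, 45 mm from the handle's axis towards brush +x, 124 mm above the brush's origin. Pressed straight down with 2 to 3 N it tips down 9 mm here to a firm stop and stays down. Its inner end carries a red hook (top 141 mm above the brush's origin) that then swings 6 mm outwards and frees the rod: press the pad, not the hook.
- brush_button (a joint): tilt of the red button: 0 rad as found (rod locked), 0.28 rad fully pressed; the rod is free above 0.2 rad.
- brush_ring (a point): centre of the yellow ring on the rod, 164 mm above the brush's origin with the rod in; axes as the brush's. Flat upright eye, 34 mm across outside, 16 mm inside, 10 mm thick along brush x, standing in the brush's y-z plane: pinch it from above across its thickness, along brush x. A cross bar on the rod 28 mm below the centre reaches 17 mm either way along x.
- brush_rod (a joint): how far the rod is drawn out: 0 m as found, first stop about 0.035 m (a spring catch that gives way at about 2 N), second and last stop 0.080 m. Let go, the rod slides back down by its own weight. Pulled while the button is up, the whole brush comes up instead.
- pail: navy plastic pail, 168 mm across with its bail, 125 mm tall, bail folded down against the rim; origin: centre of its underside. Bystander.
- dish: terracotta-coloured plastic dish, 124 mm across, 32 mm tall; origin: centre of its underside. Bystander.
- dish_small: smaller terracotta-coloured dish, 100 mm across, 32 mm tall, standing in the larger one, 5 mm above its underside. Bystander.
- scoop: flat stainless scoop with a slotted head, about 260 mm long along its y, 68 mm wide, 6 mm thick, lying at the far edge. Bystander.
- cleaner: green bottle, 64 mm in diameter, 190 mm tall; origin: centre of its underside. Bystander.
- jar: amber jar, 68 mm in diameter, 100 mm tall; origin: centre of its underside. Bystander.
Mind the look-alikes: they are no part of the job. There is more than one size of the brush_holder; the one meant has the size given above.

How it is judged:
By the outcome, as a careful person would: the job done as asked, in the order asked, and still so for the second after the job is handed in, while the arm keeps its last pose, push and grip.
It also fails if it takes over 48 s, if anything falls off the work surface, if the arm or the gripper's body presses on something with over 40 N, if the wrist force passes 120 N, or if a joint passes its speed limit or range.

## Working session

There is one attempt and no reset: what is moved stays moved. The work goes in short steps, Python scripts to look and compute and a tool call to move; the robot and the scene stay as the last step left them, time stands still between calls to the robot, and variables do not carry over. Pictures are saved under pics/ and viewed, at most 10 in all, crops included, and the job is handed in when it is done.

Besides the shell and the picture viewer there is one more tool, called after "Emit:" as name(argument=value, ...), one argument or row to a line, values as JSON. apply_moves: Moves the arm, as the interface text tells. Its arguments: {"type":"object","properties":{"moves":{"type":"array"},"gripper":{"type":"number"},"grip_force":{"type":"number"}},"required":["moves"]}

```bash
mkdir -p pics
python3 - <<'E'
from workcell import manip, optics
import cv2
for n in ("scene","top"):
    cv2.imwrite(f"pics/{n}0.png",optics.capture(n))
    c=optics.calibration(n); print(n,c)
print(manip.read_state())
E
```

```text
scene {'intrinsics': array([[403.29381688,   0.        , 314.79662208],
       [  0.        , 403.29381688, 189.81421574],
       [  0.        ,   0.        ,   1.        ]]), 'R': array([[ 0.82452441,  0.56581467,  0.00364276],
       [ 0.38148429, -0.55113417, -0.7421057 ],
       [-0.41788664,  0.61327392, -0.67027298]]), 't': array([-0.44518725, -0.12917003,  1.43705185])}
top {'intrinsics': array([[491.94367265,   0.        , 324.79444588],
       [  0.        , 491.94367265, 200.24317791],
       [  0.        ,   0.        ,   1.        ]]), 'R': array([[-0.00504499, -0.99993049,  0.01065623],
       [-0.99272269,  0.0037259 , -0.12036518],
       [ 0.12031711, -0.01118592, -0.99267249]]), 't': array([0.01876317, 0.54570225, 1.19982239])}
{'clock': 0.1, 'joints': array([-1.44149765e+00,  5.28361716e-01,  1.43377824e+00,  3.06502113e-05,
        1.18139184e+00, -1.78479978e-01]), 'joint_vel': array([-0.00025404, -0.00267102, -0.00132988,  0.00050274,  0.00049381,
       -0.0004447 ]), 'tau': array([-3.75878317e-04, -4.40988028e+01, -1.77150178e+01,  6.36044028e-02,
        5.34323137e-02, -2.61800812e-05]), 'position': array([ 0.18930131, -0.59495299,  0.22167525]), 'tool_rot': array([-3.13968934e+00, -3.72147600e-04,  3.07766634e-01]), 'ft_force': array([ 0.60357633, -0.46436277,  0.33788689]), 'wrist_torque': array([0.02193665, 0.05739129, 0.02439392]), 'grip_force': 0.0, 'width': 0.08713451377913684}
```

View pics/scene0.png

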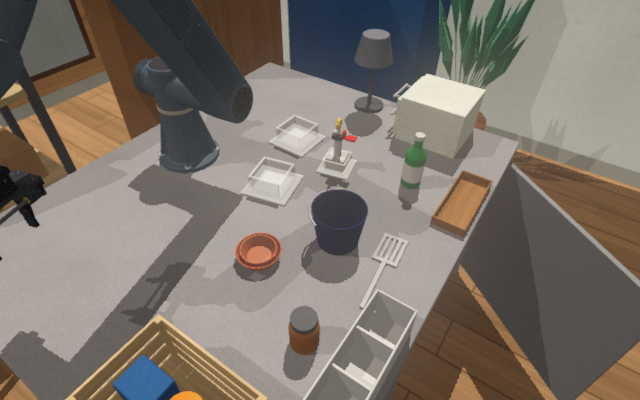

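View pics/top0.png

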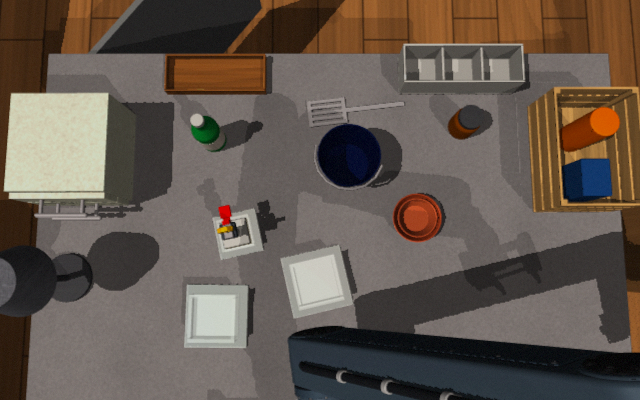

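The brush stands in a holder at about (237,232) in the top view and (338,160) in the scene view. The other two holders are empty. I'll enlarge both crops.

Run:
```python
import cv2, numpy as np
a=cv2.imread("pics/top0.png")[190:270,190:290]
b=cv2.imread("pics/scene0.png")[105:190,300:380]
a=cv2.resize(a,None,fx=6,fy=6,interpolation=cv2.INTER_CUBIC); cv2.imwrite("pics/ta.png",a)
b=cv2.resize(b,None,fx=7,fy=7,interpolation=cv2.INTER_CUBIC); cv2.imwrite("pics/sb.png",b)
```

```text
(no output)
```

View pics/ta.png

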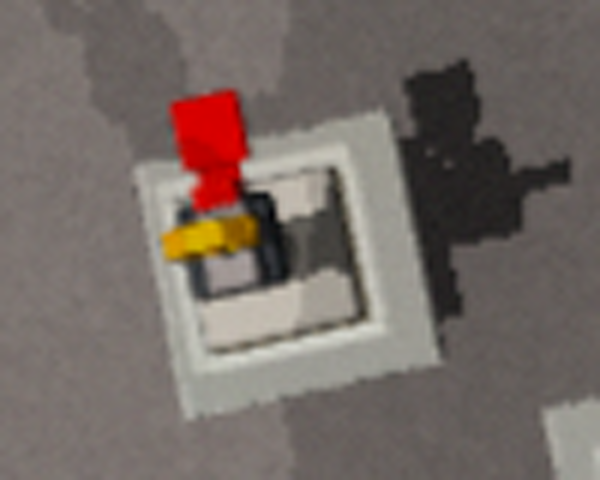

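View pics/sb.png

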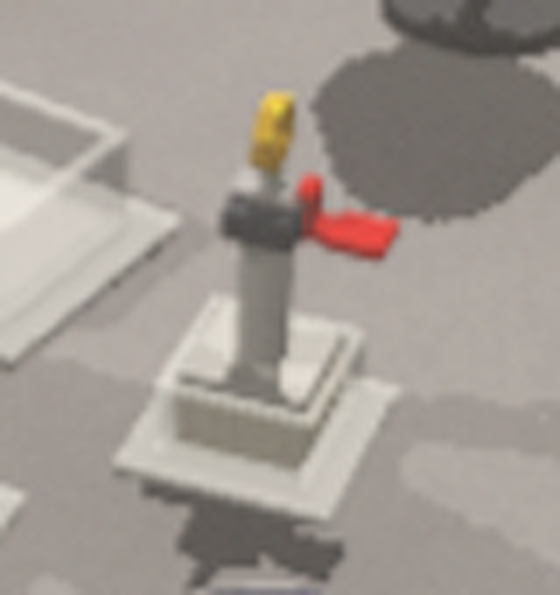

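The top crop shows the foot corners at about (137,168), (385,110), (440,362) and (187,418). The ring is centred near (211,238) and the pad near (209,128). The scene crop puts the ring at (272,132), the pad tip at (398,230)–(380,258), and the foot corners at (113,460), (330,518) and (400,388). Next I'll fit the pose.

Run:
```python
import numpy as np
from scipy.optimize import least_squares
from workcell import optics
C={n:optics.calibration(n) for n in("top","scene")}
def proj(n,X):
    c=C[n]; p=c["intrinsics"]@(c["R"]@X+c["t"]); return p[:2]/p[2]
h=.055
# local points in brush frame (z world)
obs=[]
T=lambda u,v:((u+.5)/6-.5+190,(v+.5)/6-.5+190)
S=lambda u,v:((u+.5)/7-.5+300,(v+.5)/7-.5+105)
# +x up in image, +y left
for p,q in[((h,h,.004),T(137,168)),((h,-h,.004),T(385,110)),((-h,-h,.004),T(440,362)),((-h,h,.004),T(187,418)),
  ((.059,.013,.132),T(172,103)),((.059,-.013,.132),T(237,90)),((0,0,.172),T(211,238))]: obs.append(("top",p,q))
for p,q in[((-h,-h,.004),S(113,460)),((h,-h,.004),S(330,518)) ,((h,h,.004),S(400,388)),((0,0,.172),S(272,132))]: obs.append(("scene",p,q))
def W(s,p):
    c,n=np.cos(s[2]),np.sin(s[2]); return np.array([s[0]+c*p[0]-n*p[1],s[1]+n*p[0]+c*p[1],p[2]])
def fit(O):
    f=lambda s:np.concatenate([proj(n,W(s,p))-q for n,p,q in O])
    return least_squares(f,[.4,.2,.2],loss='soft_l1'),f
for O in (obs,[o for o in obs if o[0]=="top"],[o for o in obs if o[0]=="scene"]):
    r,f=fit(O); print(r.x,r.cost); print(f(r.x).reshape(-1,2).round(1).tolist())
```

```text
[0.46533205 0.23797191 0.21585531] 1.5001917911891693
[[-0.3, -0.6], [0.7, -0.2], [0.3, -0.1], [-0.3, 0.2], [-0.6, -0.2], [-0.3, -0.5], [0.2, 0.1], [-0.5, 0.1], [-0.6, -0.2], [-0.5, -0.5], [-0.3, -0.3]]
[0.46487506 0.2378204  0.21547808] 0.786504552664343
[[-0.3, -0.4], [0.7, -0.1], [0.4, 0.1], [-0.2, 0.4], [-0.5, -0.0], [-0.2, -0.3], [0.3, 0.3]]
[0.46719192 0.23796766 0.2113764 ] 0.12379776884890115
[[-0.1, 0.2], [-0.2, 0.1], [0.0, -0.3], [0.2, -0.1]]
```

Everything agrees to within about 2 mm: brush at (0.4655, 0.238), yaw 0.2155. To press, I'll line tool x up with brush x, which keeps the gripper body clear of the ring.

Emit:
apply_moves(
  moves=[
    [[0, 0, -0.04], 0.0925],
    [[0.04, -0.04, 0], 0],
    [[0.04, -0.04, 0], 0],
    [[0.04, -0.04, 0], 0],
    [[0.04, -0.04, 0], 0],
    [[0.04, -0.04, 0], 0],
    [[0.04, -0.04, 0], 0],
    [[0.04, -0.04, 0], 0],
  ],
  gripper=0,
  grip_force=10,
)

```text
clock: 1.1
position: [0.4037, -0.2605, 0.2624]
tool_rot: [-3.141, 0.0, 0.215]
ft_force: [1.1, 0.3, 0.8]
width: 0.0151
grip_force: 0.0
```

Emit:
apply_moves(
  moves=[
    [[0.04, -0.04, 0], 0],
    [[0.04, -0.04, 0], 0],
    [[0.04, -0.04, 0], 0],
    [[0.04, -0.04, 0], 0],
    [[0.04, -0.04, 0], 0],
    [[0.015, -0.045, 0], 0],
    [[0, -0.045, 0], 0],
    [[0, 0, 0], 0],
  ],
)

```text
clock: 2.1
position: [0.5497, 0.07, 0.2619]
tool_rot: [-3.14, 0.002, 0.22]
ft_force: [-0.3, 0.4, -0.8]
width: 0.0007
grip_force: 0.0
```

Emit:
apply_moves(
  moves=[
    [[0, -0.045, 0], 0],
    [[0, -0.045, 0], 0],
    [[0, -0.045, 0], 0],
    [[0, -0.045, 0.02], 0],
    [[0, -0.002, 0.03], 0],
    [[0, 0, 0.03], 0],
    [[0, 0, 0], 0],
    [[0, 0, 0], 0],
  ],
)

```text
clock: 3.1
position: [0.5134, 0.2443, 0.1833]
tool_rot: [3.141, -0.001, 0.214]
ft_force: [-0.6, 0.6, 0.1]
width: 0.0003
grip_force: 0.0
```

Run:
```python
from workcell import manip, optics
import cv2
s=manip.read_state(); print(s["position"],s["tool_rot"],s["ft_force"])
a=optics.capture("scene")[90:190,290:400]; w=optics.capture("top")[170:270,180:280]
a=cv2.resize(a,(440,400),interpolation=cv2.INTER_CUBIC);w=cv2.resize(w,(360,400)[:2] if 0 else (360,360),interpolation=cv2.INTER_CUBIC)
w=cv2.copyMakeBorder(w,0,40,0,0,cv2.BORDER_CONSTANT)
cv2.imwrite("pics/p1.png",cv2.hconcat([a,w]))
```

```text
[0.51335102 0.24429303 0.18332293] [ 3.14148152e+00 -1.43232721e-03  2.14324912e-01] [-0.59569315  0.57529987  0.06087994]
```

View pics/p1.png

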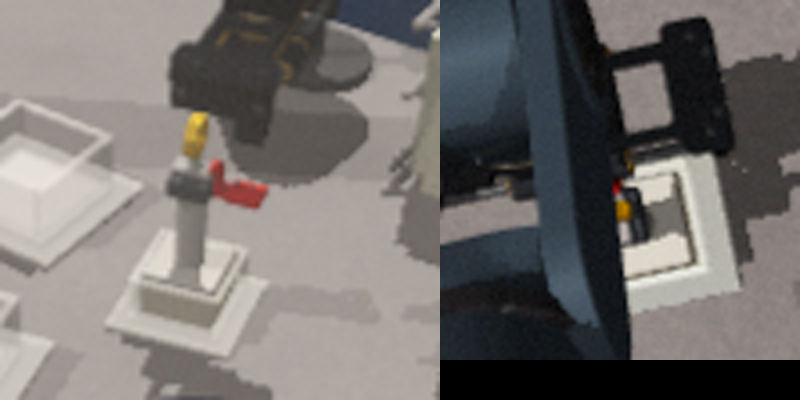

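The fingers sit above the pad and clear of the ring on its outer side. In the crop the fingertip is at about (250,140) and the pad at (240,192). I'll trim y and descend.

Emit:
apply_moves(
  moves=[
    [[-0.001, -0.004, 0.015], 0],
    [[0, 0, 0.015], 0],
    [[0, 0, 0.012], 0],
    [[0, 0, 0], 0],
    [[0, 0, 0.004], 0],
    [[0, 0, 0.003], 0],
    [[0, 0, 0.002], 0],
    [[0, 0, 0], 0],
  ],
)

```text
clock: 4.2
position: [0.5107, 0.2485, 0.1318]
tool_rot: [-3.142, -0.001, 0.215]
ft_force: [0.4, 0.1, 1.0]
width: 0.0003
grip_force: 0.1
```

Emit:
apply_moves(
  moves=[
    [[0, 0, 0.002], 0],
    [[0, 0, 0.002], 0],
    [[0, 0, 0.002], 0],
    [[0, 0, 0], 0],
  ],
)

```text
clock: 4.7
position: [0.5113, 0.2487, 0.1257]
tool_rot: [-3.142, -0.002, 0.215]
ft_force: [1.7, 1.0, 3.3]
width: 0.0003
grip_force: 1.6
```

Emit:
apply_moves(
  moves=[
    [[0, 0, 0.0015], 0],
    [[0, 0, 0.0015], 0],
    [[0, 0, 0.001], 0],
    [[0, 0, 0], 0],
  ],
)

```text
clock: 5.2
position: [0.5132, 0.2491, 0.1248]
tool_rot: [-3.141, -0.007, 0.215]
ft_force: [-0.5, -0.8, 18.1]
width: 0.0007
grip_force: 8.9
```

The pad has reached its firm stop (18 N at 0.125). I'll retreat, turn a quarter, and go above the ring.

Emit:
apply_moves(
  moves=[
    [[0, 0, -0.03], 0],
    [[0, 0, -0.05], 0],
    [[0, 0, -0.05], 0],
    [[-0.0235, 0, 0], 0],
    [[-0.0235, 0, 0], 0],
    [[0, 0, 0], -0.18],
    [[0, 0, 0], -0.18],
    [[0, 0, 0], -0.18],
  ],
)

```text
clock: 6.2
position: [0.4631, 0.2381, 0.2506]
tool_rot: [-3.14, 0.003, 0.761]
ft_force: [0.2, -0.0, -0.0]
width: 0.0004
grip_force: 0.0
```

Emit:
apply_moves(
  moves=[
    [[0, 0, 0], -0.18],
    [[0, 0, 0], -0.18],
    [[0, 0, 0], -0.18],
    [[0, 0, 0], -0.18],
    [[0, 0, 0], -0.18],
    [[0, 0, 0], -0.13],
    [[0, 0, 0], 0],
    [[0, 0, 0], 0],
  ],
  gripper=0.045,
)

```text
clock: 7.2
position: [0.4639, 0.2383, 0.251]
tool_rot: [-3.14, 0.0, 1.783]
ft_force: [-0.2, -0.6, -0.2]
width: 0.0453
grip_force: 0.0
```

Run:
```python
from workcell import manip, optics
import cv2
s=manip.read_state(); print(s["position"],s["tool_rot"],s["width"],s["ft_force"])
a=optics.capture("scene")[90:190,290:400]; w=optics.capture("wrist")
a=cv2.resize(a,(352,320),interpolation=cv2.INTER_CUBIC);w=cv2.resize(w,(448,280))
w=cv2.copyMakeBorder(w,0,40,0,0,cv2.BORDER_CONSTANT)
cv2.imwrite("pics/p2.png",cv2.hconcat([a,w]))
```

```text
[0.46392976 0.23833406 0.25104225] [-3.13993125e+00  1.90394142e-05  1.78345015e+00] 0.04532062698646937 [-0.19735418 -0.59370414 -0.18376158]
```

View pics/p2.png

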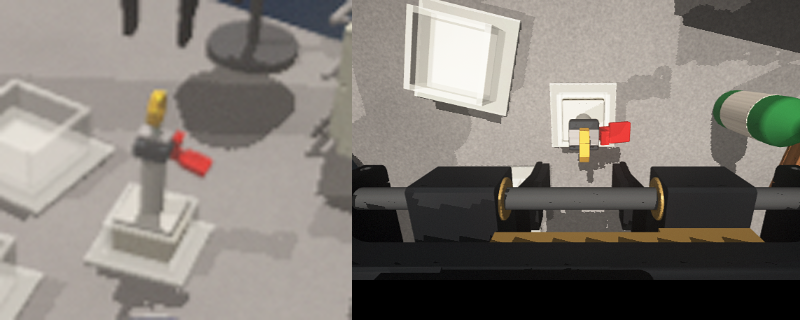

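The button is tipped down with its hook swung outwards. In the wrist view the ring at (584,145) is centred between the fingers at 545 and 625. I'll descend and pinch.

Emit:
apply_moves(
  moves=[
    [[0, 0.0015, 0.03], 0],
    [[0, 0, 0.03], 0],
    [[0, 0, 0.02], 0],
    [[0, 0, 0.01], 0],
    [[0, 0, 0.004], 0],
    [[0, 0, 0], 0],
    [[0, 0, 0], 0],
  ],
)

```text
clock: 8.18
position: [0.4666, 0.2389, 0.1583]
tool_rot: [3.14, -0.0, 1.785]
ft_force: [-0.4, -0.3, 0.8]
width: 0.0453
grip_force: 0.0
```

Emit:
apply_moves(
  moves=[
    [[0, 0, 0], 0],
    [[0, 0, 0], 0],
    [[0, 0, 0], 0],
    [[0, 0, 0], 0],
    [[0, 0, 0], 0],
    [[0, 0, 0], 0],
    [[0, 0, 0], 0],
  ],
  gripper=0,
  grip_force=30,
)

```text
clock: 9.05
position: [0.4665, 0.2388, 0.1577]
tool_rot: [3.14, -0.0, 1.785]
ft_force: [2.0, 1.1, -0.0]
width: 0.0098
grip_force: 30.0
```

Emit:
apply_moves(
  moves=[
    [[0, 0.0005, -0.004], 0],
    [[0, 0, -0.006], 0],
    [[0, 0, -0.006], 0],
    [[0, 0, -0.006], 0],
    [[0, 0, -0.005], 0],
    [[0, 0, 0], 0],
  ],
)

```text
clock: 9.8
position: [0.4666, 0.2389, 0.1851]
tool_rot: [3.141, 0.0, 1.785]
ft_force: [0.8, -0.5, -0.5]
width: 0.0093
grip_force: 30.0
```

Emit:
apply_moves(
  moves=[
    [[0, 0, -0.004], 0],
    [[0, 0, -0.004], 0],
    [[0, 0, -0.004], 0],
    [[0, 0, -0.004], 0],
    [[0, 0, 0], 0],
  ],
)

```text
clock: 10.42
position: [0.4668, 0.2389, 0.2013]
tool_rot: [3.141, -0.0, 1.785]
ft_force: [0.5, 0.4, 1.8]
width: 0.0098
grip_force: 30.0
```

Emit:
apply_moves(
  moves=[
    [[0, 0, -0.006], 0],
    [[0, 0, -0.006], 0],
    [[0, 0, -0.006], 0],
    [[0, 0, -0.006], 0],
    [[0, 0, -0.006], 0],
    [[0, 0, -0.003], 0],
    [[0, 0, 0], 0],
  ],
)

```text
clock: 11.3
position: [0.4665, 0.2389, 0.2338]
tool_rot: [3.141, -0.0, 1.785]
ft_force: [1.0, -0.6, -0.8]
width: 0.0095
grip_force: 30.0
```

Run:
```python
from workcell import manip, optics
import cv2
s=manip.read_state(); print(s["position"],s["tool_rot"],s["width"],s["ft_force"])
a=optics.capture("scene")[70:190,290:400]
cv2.imwrite("pics/p3.png",cv2.resize(a,(550,600),interpolation=cv2.INTER_CUBIC))
```

```text
[0.46654248 0.23889797 0.23384181] [ 3.14124930e+00 -3.66208287e-05  1.78530618e+00] 0.00948793648018927 [ 1.02851225 -0.55063382 -0.80179727]
```

View pics/p3.png

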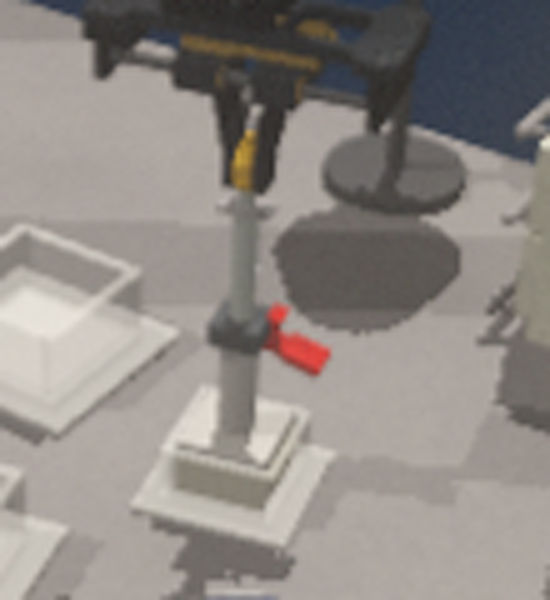

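The rod is nearly all the way out and the brush still stands in the holder: ring at (243,160), collar at (240,325). I'll ease it onto the second stop, then lift.

Emit:
apply_moves(
  moves=[
    [[0, 0, -0.002], 0],
    [[0, 0, -0.002], 0],
    [[0, 0, -0.002], 0],
    [[0, 0, -0.002], 0],
    [[0, 0, 0], 0],
    [[0, 0, 0], 0],
  ],
)

```text
clock: 12.1
position: [0.4662, 0.2388, 0.2413]
tool_rot: [-3.141, 0.0, 1.785]
ft_force: [0.2, -0.2, -3.4]
width: 0.0094
grip_force: 30.0
```

Emit:
apply_moves(
  moves=[
    [[0, 0, -0.006], 0],
    [[0, 0, -0.006], 0],
    [[0, 0, -0.006], 0],
    [[0, 0, -0.006], 0],
    [[0, 0, -0.006], 0],
    [[0, 0, -0.006], 0],
    [[0, 0, -0.006], 0],
    [[0, 0, 0], 0],
  ],
  grip_force=35,
)

```text
clock: 13.1
position: [0.467, 0.239, 0.2842]
tool_rot: [3.14, -0.0, 1.785]
ft_force: [0.3, -0.3, -4.8]
width: 0.0097
grip_force: 35.0
```

Emit:
apply_moves(
  moves=[
    [[0, 0, -0.006], 0],
    [[0, 0, -0.006], 0],
    [[0, 0, -0.006], 0],
    [[0, 0, -0.006], 0],
    [[0, 0, -0.004], 0],
    [[0, 0, 0], 0],
    [[0, 0, 0], 0],
    [[0, 0, 0], 0],
  ],
)

```text
clock: 14.1
position: [0.4663, 0.2388, 0.3113]
tool_rot: [-3.141, 0.0, 1.785]
ft_force: [-0.2, -0.5, -4.2]
width: 0.0097
grip_force: 35.0
```

Emit:
apply_moves(
  moves=[
    [[0, 0, 0], 0],
    [[0, 0, 0], 0],
    [[0, 0, 0], 0],
    [[0, 0, 0], 0],
    [[0, 0, 0], 0],
    [[0, 0, 0], 0],
    [[0, 0, 0], 0],
    [[0, 0, 0], 0],
  ],
)

```text
clock: 15.1
position: [0.4665, 0.2389, 0.3116]
tool_rot: [-3.142, 0.0, 1.785]
ft_force: [0.1, -0.2, -4.6]
width: 0.0098
grip_force: 35.0
```

Run:
```python
from workcell import manip, optics
import cv2
s=manip.read_state(); print(s["position"],s["tool_rot"],s["width"],s["ft_force"])
a=optics.capture("scene")[50:190,280:400]
cv2.imwrite("pics/p4.png",cv2.resize(a,(514,600),interpolation=cv2.INTER_CUBIC))
```

```text
[0.46649361 0.23888181 0.31156181] [-3.14158735e+00  7.68723666e-06  1.78532527e+00] 0.009778139648302335 [ 0.06285195 -0.24094754 -4.60395359]
```

View pics/p4.png

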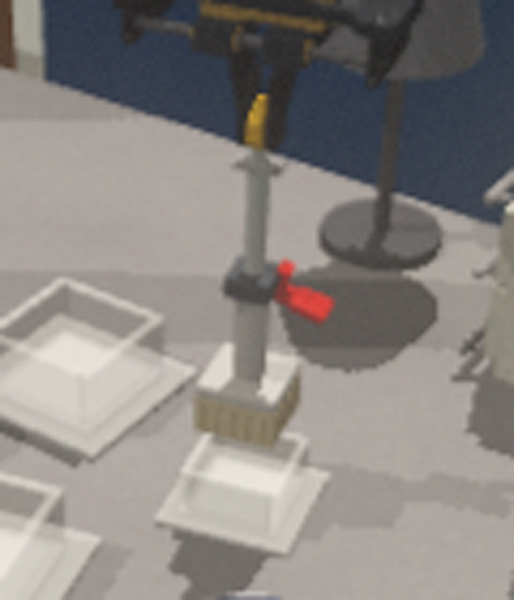

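The brush hangs upright at full length. Its head bottom, around (245,435), is well clear of the holder rim, and the wrist carries a steady 4.6 N.

```bash
python3 -c "
from workcell import manip
print(manip.sign_off())"
```

```text
the job is handed in; nothing more can be done
None
```

I pressed the red button to its stop, drew the rod out to the second stop with the brush still in the holder, and lifted the brush out by its ring; it hangs upright, fully extended, about 37 mm above the holder rim, and the job was handed in at about 15 s.

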